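Commission a touchless under-shelf light

TASK

Bench-test the rectangular shelf light without gripping or lifting anything: push it along its rails until it is plugged fully home against the feed box, and only then press the raised half of the feed box's rocker down to switch it on. Then wake its touchless sensor: point the fingertips down at the black eye on the rectangular light from about three centimetres above, hold them there for at least two seconds without touching the eye, and withdraw the hand well clear, leaving the light home and switched on. Do not point at the eye of the small round light, and leave everything else where it lies.

Things in the scene. Friction and masses are not known exactly. Their poses are not given: they have to be found in the camera images.
- shelf_board: wooden wall shelf, 200 x 460 x 18 mm, fixed, lying underside up; origin at the centre of its underside on the worktop, x across its 200 mm (away from the robot), y along its 460 mm, z up. Along y, centred at x = +30 mm, run two low aluminium rails (tops 30 mm above the worktop) that carry the rectangular light; they are free and open behind it, to the board's -y end
- feed_face (a point): centre of the feed box's face that looks to the light, 39 mm above the worktop, at x = +30, y = +162 mm on the shelf. The feed box is white, 104 x 60 x 34 mm, fixed at the shelf's +y end, top 52 mm above the worktop
- light (a joint): how far the rectangular light has slid along the shelf's +y, m: starts between 0 and 0.05; 0.11 = fully home, its end touching the feed box (mechanical stop). Sliding friction about 2 N; it stays where it is left
- light_push_end (a point): centre of the upper part of the end face of the rectangular light that looks away from the feed box (to the shelf's -y), 39 mm above the worktop; moves with the light. The light is an aluminium panel 104 mm across the rails, 150 mm along them, top 47 mm above the worktop; the face to push is 104 mm wide and spans 32 to 47 mm above the worktop
- light_eye_top (a point): top of the touchless sensor eye of the rectangular light, a black dome 18 mm across and 6 mm high on the light's top, 30 mm from the end that is pushed, midway across; 53 mm above the worktop; moves with the light. The eye must not be touched
- rocker (a joint): angle of the grey rocker on top of the feed box, rad: 0 = off, its half nearer the robot (shelf's -x) stands up; 0.30 = on, that half pressed level. About 2.5 N at the press point; stays where it is left
- rocker_press (a point): where to press: on the upper surface of the rocker's -x half, 20 mm from the pivot, 62 mm above the worktop when off, 56 mm when on. Rocker 54 mm along the shelf's x, 26 mm wide; pivot above the centre of the feed box (shelf x = +30, y = +192 mm)
- round_light: small round aluminium light, 68 mm across and 22 mm high, loose on the worktop, with a similar black eye in the middle of its top; bystander; origin at the centre of its underside
- round_eye_top (a point): top of the round light's eye, 28 mm above the worktop; keep the fingertips more than 60 mm away
- tape_roll: roll of black tape, 55 x 53 x 19 mm, loose bystander; origin at the centre of its underside
- spare_bulb: white spot bulb standing on its face, 51 mm across and 58 mm high, loose bystander; origin at the centre of its underside
- tester: slim red voltage tester, 18 x 150 x 19 mm, lying loose on the shelf board along its near (-x) edge; bystander; origin at the centre of its underside, long along its y
- terminal_strip: white screw terminal strip, 19 x 44 x 16 mm, lying loose on the shelf board in front of the feed box and light; bystander; origin at the centre of its underside, long along its y
- screwdriver: blue-handled screwdriver, 182 x 26 x 25 mm, loose bystander lying on the worktop; origin at the middle of its length, underside, long along its x

How it is judged:
By the outcome, as a careful person would: the job done as asked, in the order asked, and still so for the second after the job is handed in, with the robot touching nothing.
It also fails if it takes over 50 s, if anything falls off the work surface, if the arm or the gripper's body presses on something with over 40 N, if the wrist force passes 120 N, or if a joint passes its speed limit or range.

ROBOT

A 6-joint arm with a two-finger parallel gripper is mounted at the origin on a cart in front of the work surface, level with it; the furniture and walls round the work are solid. World frame = base frame: x ahead of the robot, y to its left, z up, the work surface at z = 0. Lengths are in m, angles in rad, forces in N, time in s.
With the tool pointing down it reaches from about 0.35 to 0.8 m from the base axis. Payload 7.3 kg.
Tool frame: the origin (TCP) lies midway between the tips of the shut fingers; the grasp point (between the pads) lies 19 mm behind it; x points along the fingers, y is the direction in which the jaws open and shut, and the axes are right-handed (so a half turn about x gives the same grasp; the last joint's range is limited). The gripper opens to 85 mm and grips with 20 to 120 N. Pads are 22 mm wide; open, the fingers measure 114 mm over their backs; the gripper's body (76 mm by 85 mm) begins 54 mm behind the grasp point. The pads swing forward as they close: fully open they stand 13 mm farther back than shut.
Start: joints at [-0.146, 0.342, 1.524, -0, 1.275, -0.146], TCP at [0.525, 0, 0.194] pointing down, gripper open.
Joint ranges: [-2.53, 2.53], [-0.77, 2.02], [0.04, 2.7], [-1, 4.14], [0.28, 2.66], [-3.11, 3.11]. Speed limits (rad/s): [2.57, 2.57, 3.14, 3.14, 3.14, 3.14].

INTERFACE

Orientations are given as a unit quaternion [w, x, y, z].
In Python, from plant import env gives the robot as it stands.
- The arm moves only by the tool arm_command, never from a script. Its argument "plan" is a list of rows, each a list of 5 numbers: the gripper's target within -1 to 1 (shut at 1, half-way at 0, fully open at -1), then the shift along the tool's x, y, z in mm, then the turn about the tool's x in degrees. In form: [[fingers, x, y, z, spin], ...]. A call has 1 to 5 rows; each row is the pose to reach, as a shift and turn from the pose commanded when the call began, along the tool's axes at that moment; what a row does not reach only later rows make up. A row lasts 1/10 s, in which the tool goes at most 50 mm and 8.59 degrees, less where a joint would pass 70% of its speed; a pose out of reach is approached as far as the arm can. A call with a gripper value outside its range is refused whole. The fingers move at their own pace and stop on an object; "squeeze" is the grip in N (left out, the last holds). Time passes only in rows, so rows that repeat a pose let the fingers close. It gives the time, the measured TCP pose, the force and the opening at its end, in the units of the state.
- env.read_state(): the state, without advancing time (a new reading comes with each control period).
- env.get_image(name): name is "scene" or "side" or "wrist"; returns (picture, depth): 384x512x3 uint8, red, green, blue; 384x512 float32, m along the optical axis (not along the pixel's ray), 0 where there is no reading.
- env.camera_model(name): a dict with "mtx" (3x3 intrinsics, pixels), "R" (3x3) and "t" (3): a world point X has camera coordinates R X + t; the wrist camera has in their place "tool_from_camera" (4x4, takes a point from camera to tool coordinates, whose origin is the TCP and whose axes are the tool frame's). Camera axes: x right, y down, z forward; pixel columns grow to the right and rows downward; lengths in m; the calibration is good to about 2 mm. A picture is of the moment at which its call begins: read the wrist's pose just before it. camera_model takes no time and is no camera call.
- env.finish_job(): hands the job in, once; it reports no verdict.
The state is a dict: "time_s": time; "joint_pos": joint angles; "joint_velocities": joint speeds; "tau": joint torques, N m; "ee_pos": TCP position; "eef_rot": TCP orientation; "wrist_force": force on the tool from outside, world axes, zero at the start; "moment": the same for the moment, N m; "opening": finger opening in m.
Only numpy, scipy, OpenCV 4.12 (cv2) and the standard library are available. Lean on these libraries where they do the work, as an engineer would, in place of code of your own. Each camera call takes 0.05 s, during which the arm holds its last target.

## Working session

There is one attempt and no reset: what is moved stays moved. The work goes in short steps, Python scripts to look and compute and a tool call to move; the robot and the scene stay as the last step left them, time stands still between calls to the robot, and variables do not carry over. Pictures are saved under pics/ and viewed, and the job is handed in when it is done.

Besides the shell and the picture viewer there is one more tool, called as name(argument=value, ...) on one line, values as JSON. arm_command: Moves the arm, as the interface text tells. Its arguments: {"type":"object","properties":{"plan":{"type":"array"},"squeeze":{"type":"number"}},"required":["plan"]}

```bash
mkdir -p pics; ls; python3 - <<'E'
from plant import env
import cv2,numpy as np
s=env.read_state();print({k:np.round(v,4) for k,v in s.items()})
for n in ["scene","side","wrist"]:
    im,d=env.get_image(n);np.savez(f"pics/{n}0.npz",im=im,d=d)
    cv2.imwrite(f"pics/{n}0.png",im[:,:,::-1]);print(n,{k:np.round(v,4).tolist() for k,v in env.camera_model(n).items()})
E
```

```text
pics
{'time_s': np.float64(0.0), 'joint_pos': array([-0.146 ,  0.3427,  1.525 , -0.    ,  1.2754, -0.146 ]), 'joint_velocities': array([-0.0003, -0.0005, -0.002 ,  0.0014, -0.0012,  0.0025]), 'tau': array([ 6.00000e-04, -4.33677e+01, -2.46006e+01, -1.00000e-04,
        7.80000e-03, -0.00000e+00]), 'ee_pos': array([5.245e-01, 1.000e-04, 1.934e-01]), 'eef_rot': array([ 0.4996,  0.4997,  0.5004, -0.5003]), 'wrist_force': array([-0.3139, -0.3381, -0.9975]), 'moment': array([-0.0331,  0.0376,  0.0114]), 'opening': np.float64(0.0854)}
scene {'mtx': [[420.2513, 0.0, 258.5003], [0.0, 420.2513, 196.3386], [0.0, 0.0, 1.0]], 'R': [[0.574, -0.8188, -0.0083], [-0.4527, -0.3089, -0.8365], [0.6824, 0.4839, -0.5479]], 't': [-0.3023, 0.298, 1.0495]}
side {'mtx': [[401.4598, 0.0, 253.292], [0.0, 401.4598, 192.5533], [0.0, 0.0, 1.0]], 'R': [[-0.9926, -0.1202, -0.0186], [-0.042, 0.4826, -0.8748], [0.1141, -0.8675, -0.4841]], 't': [0.5097, 0.1033, 1.2491]}
wrist {'mtx': [[332.5791, 0.0, 250.1192], [0.0, 332.5791, 191.7073], [0.0, 0.0, 1.0]], 'tool_from_camera': [[0.0006, -0.3214, 0.9469, -0.1792], [1.0, 0.0011, -0.0002, -0.0003], [-0.0009, 0.9469, 0.3214, -0.0832], [0.0, 0.0, 0.0, 1.0]]}
```

View pics/scene0.png

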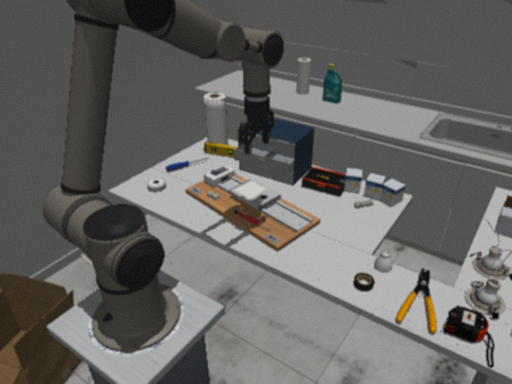

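View pics/side0.png

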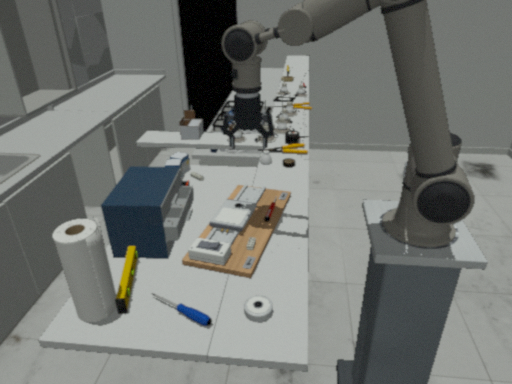

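View pics/wrist0.png

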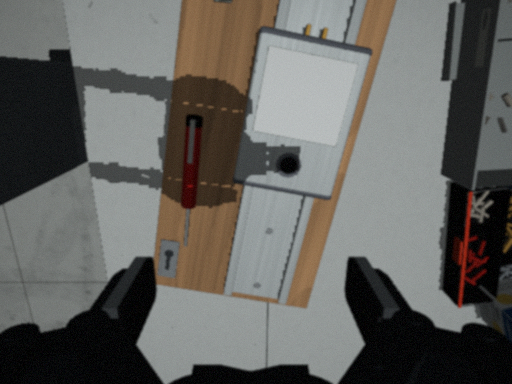

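The wrist view shows the light from its back end (corners about 236,182 and 328,197) to its front end (262,28 and 370,50). The eye is at (288,163), the board's −y end runs from (155,283) to (307,307), and the feed box lies off the top of the picture. The side and scene views show the feed box at +y, with the rocker on top.

```bash
cat > h.py <<'E'
from plant import env
import numpy as np,cv2
from scipy.spatial.transform import Rotation as Ro
def pose(s=None):
    s=s or env.read_state();q=s["eef_rot"];return Ro.from_quat([q[1],q[2],q[3],q[0]]).as_matrix(),np.array(s["ee_pos"])
def camray(n,uv,P=None):
    m=env.camera_model(n);K=np.array(m["mtx"]);d=np.linalg.inv(K)@np.array([uv[0],uv[1],1.])
    if n=="wrist":
        T=np.array(m["tool_from_camera"]);R,p=P or pose();return R@T[:3,3]+p,R@T[:3,:3]@d
    R=np.array(m["R"]);return -R.T@np.array(m["t"]),R.T@d
def onz(n,uv,z,P=None):
    o,d=camray(n,uv,P);return np.round(o+d*(z-o[2])/d[2],4)
def dep(n,uv,D,P=None):
    o,d=camray(n,uv,P);return np.round(o+d*D[int(uv[1]),int(uv[0])],4)
E
python3 - <<'E'
from h import *
z=np.load("pics/wrist0.npz");im=z["im"];D=z["d"]
for n in ["wrist","side","scene"]:
    z=np.load(f"pics/{n}0.npz")["im"]
    crop={"wrist":(130,0,270,310),"side":(170,170,140,110),"scene":(170,150,160,100)}[n]
    x,y,w,h=crop;f=2 if n=="wrist" else 5
    c=cv2.resize(z[y:y+h,x:x+w],None,fx=f,fy=f,interpolation=cv2.INTER_CUBIC)
    cv2.imwrite(f"pics/{n}_c.png",c[:600,:800,::-1])
# eye dark blob
g=cv2.cvtColor(im,cv2.COLOR_RGB2GRAY);m=np.zeros_like(g);m[140:185,265:310]=(g[140:185,265:310]<45)
n,l,st,c=cv2.connectedComponentsWithStats(m);print(st,c)
for nme,uv,h in [("eye",(288,163),.05),("b1",(237,182),.047),("b2",(328,197),.047),("f1",(262,28),.047),("f2",(370,50),.047),("e1",(155,283),.018),("e2",(307,307),.018)]:
    print(nme,onz("wrist",uv,h),dep("wrist",uv,D))
print("panel",dep("wrist",(300,90),D),"board",dep("wrist",(215,220),D))
E
```

```text
[[     0      0    512    384 196244]
 [   276    153     23     21    364]] [[255.44084915 191.55264874]
 [287.39010989 163.11538462]]
eye [0.5618 0.004  0.05  ] [0.5617 0.0042 0.0509]
b1 [ 0.5107 -0.0168  0.047 ] [ 0.5107 -0.0168  0.0469]
b2 [ 0.6051 -0.033   0.047 ] [ 0.6054 -0.0335  0.0455]
f1 [0.5345 0.1259 0.047 ] [0.5345 0.1261 0.0461]
f2 [0.6323 0.108  0.047 ] [0.6329 0.1082 0.0451]
e1 [ 0.406  -0.1571  0.018 ] [ 0.4819 -0.0031  0.2453]
e2 [ 0.5968 -0.1924  0.018 ] [ 0.6007 -0.2075 -0.0014]
panel [0.5707 0.0734 0.0475] board [ 0.4832 -0.0726  0.0163]
```

View pics/side_c.png

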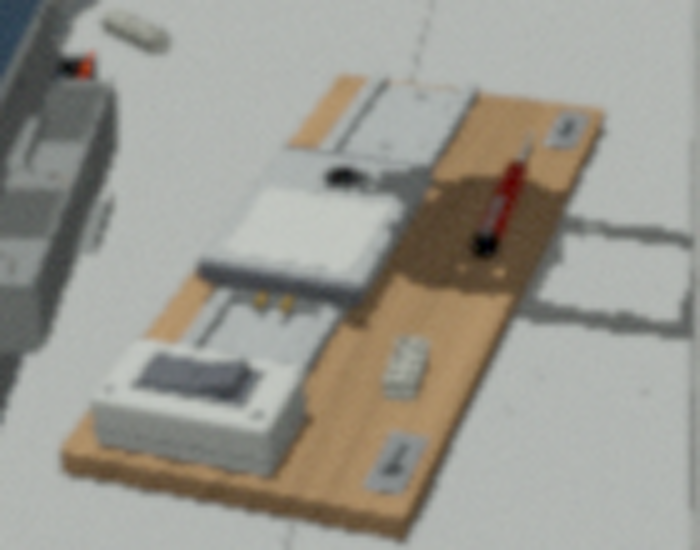

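View pics/wrist_c.png

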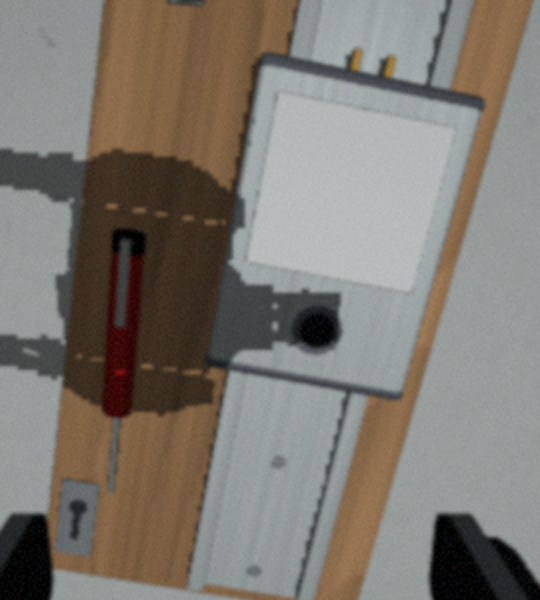

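View pics/scene_c.png

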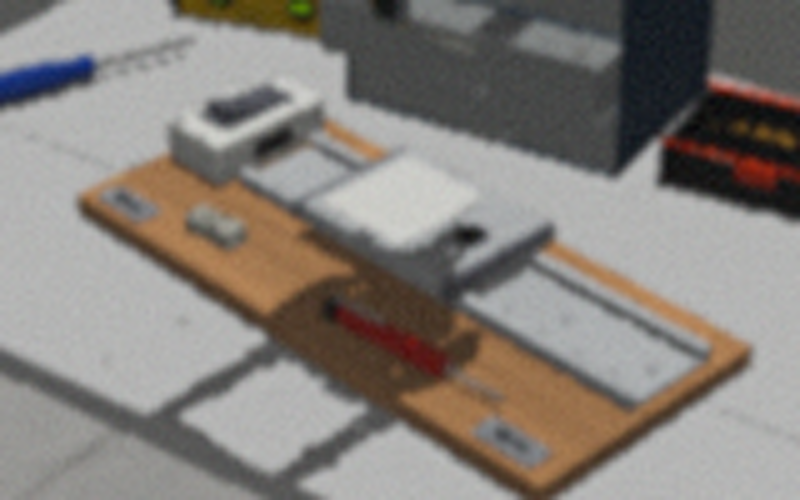

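```bash
python3 - <<'E'
from h import *
for n in ["side","scene"]:
    z=np.load(f"pics/{n}0.npz");D=z["d"]
    v,u=np.mgrid[0:384,0:512];m=env.camera_model(n);K=np.array(m["mtx"]);R=np.array(m["R"]);t=np.array(m["t"])
    c=np.stack([(u-K[0,2])/K[0,0]*D,(v-K[1,2])/K[1,1]*D,D],-1);W=(c-t)@R
    # coarse height map
    print(n);H=np.full((10,14),-1.)
    for i in range(10):
        for j in range(14):
            q=(abs(W[...,0]-(.45+.04*i))<.02)&(abs(W[...,1]-(-.2+.04*j))<.02)&(D>0)&(W[...,2]<.7)
            if q.sum()>1:H[i,j]=W[...,2][q].max()
    print(np.round(H*100).astype(int))
for uv in [(209,245),(217,246),(200,244)]: print(onz("side",uv,.058),dep("side",uv,np.load("pics/side0.npz")["d"]))
print(onz("scene",(219,171),.058))
E
```

```text
side
[[   0    2    3    3   58   35    4   61    2    2    2    0    0    0]
 [   0    3    3    3   59   58   58   58    2    3    3    2    2    0]
 [   2    2    2    3   59   59   59   59    5    3    3    5    2    0]
 [   2    3    3    3    5   50   58   57    5    3    5    6    5    0]
 [   2    2    2    2    5   35    5    5    5    3    6    6    5    0]
 [   0    0    0    0    0    0    0    5    5    3    6    6    2    0]
 [   0    0    0    0    0   11   11   11   11   11   11   11    0    0]
 [   0    0    0    0    0   17   17   18   17   18   18   18    0    0]
 [   2    4  -94  -94  -94   17   17   18   18   18   18   17    0    4]
 [-100    3  -94  -94  -94   18   18   18   18   18   18   18    5    5]]
scene
[[  1   2   2   3  58  35   4   2   2   2   2   2   0   1]
 [  1   3   3  58  59  59  58   2   2   4   4   2   2   1]
 [  2   3   3  59  59  59  59   5   5   3   5   5   2   1]
 [  2   4   3  56   5  40  58   5   5   3   6   7   6   1]
 [  2   2   2   2   5  34   5   5   5   3   6   6   5   1]
 [  0   1   0   0   2   0 -94 -94   5   3   6   6 -94   1]
 [  1   1   0   0   1  11  11  12  12  11  12  11 -93   0]
 [  0   1   0   0   0  18  18  18  18  18  18  18   0   1]
 [  0   4   4   4   4  18  18  18  18  18   7  10   0   4]
 [  7   7   3   3   4  18  18  18  18   7  13   7 -93   5]]
[0.6042 0.2371 0.058 ] [0.6042 0.2372 0.0581]
[0.5818 0.2395 0.058 ] [0.5813 0.2414 0.0595]
[0.6296 0.235  0.058 ] [0.6313 0.2295 0.0539]
[0.6005 0.2277 0.058 ]
```

arm_command(plan=[[1, 0, 12, 35, 5], [1, 0, 24, 70, 10.4], [1, 0, 24, 70, 10.4], [1, 0, 24, 70, 10.4], [1, 0, 24, 70, 10.4]])

```text
time_s: 0.65
ee_pos: [0.5486, -0.0693, 0.1938]
eef_rot: [-0.453, -0.543, -0.453, 0.543]
wrist_force: [0.6, 0.1, 0.7]
opening: 0.0121
```

arm_command(plan=[[1, 45, 0, 0, 0], [1, 90, 0, 0, 0], [1, 130, 0, 0, 0], [1, 157, 0, 0, 0], [1, 157, 0, 0, 0]])

```text
time_s: 1.15
ee_pos: [0.546, -0.0682, 0.0337]
eef_rot: [-0.451, -0.541, -0.455, 0.544]
wrist_force: [-0.5, 0.3, 1.0]
opening: -0.0004
```

```bash
python3 - <<'E'
from h import *
print(env.read_state()["ee_pos"],env.read_state()["opening"])
for n in ["wrist","side"]:
    im,d=env.get_image(n);np.savez(f"pics/{n}1.npz",im=im,d=d);
    if n=="side": im=cv2.resize(im[130:300,170:340],None,fx=3.5,fy=3.5,interpolation=2)
    cv2.imwrite(f"pics/{n}1.png",im[:,:,::-1])
E
```

```text
[ 0.54596244 -0.06815954  0.03373814] -0.00040648776446773133
```

View pics/wrist1.png

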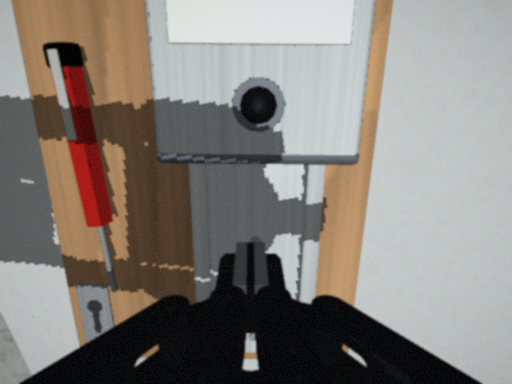

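View pics/side1.png

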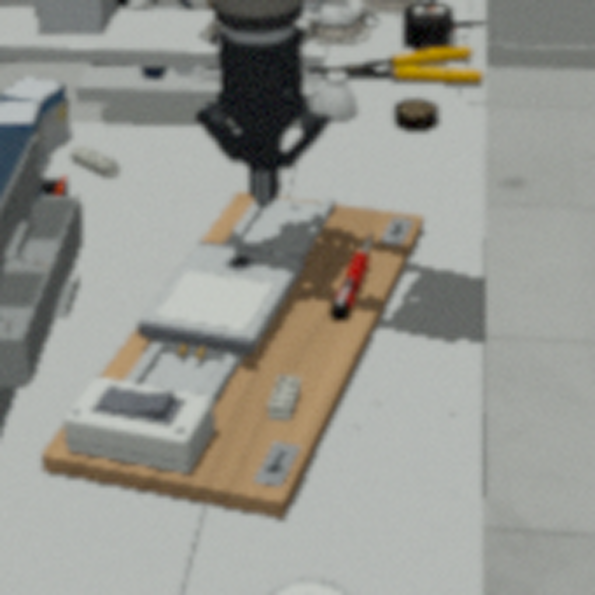

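The light squares up with the tool: its end edge is level at row 158 and runs from column 157 to 358. Its centre is about 4 mm towards +y of the tool. The shut fingers stand over the rails, clear behind the light.

arm_command(plan=[[1, -3, 4, -10, 0], [1, -3, 4, -20, 0], [1, -3, 4, -28, 0], [1, -3, 4, -34, 0], [1, -3, 4, -40, 0]])

```text
time_s: 1.75
ee_pos: [0.5603, -0.0306, 0.0404]
eef_rot: [0.453, 0.543, 0.453, -0.543]
wrist_force: [-0.2, 0.6, 1.0]
opening: -0.0003
```

arm_command(plan=[[1, 0, 0, -12, 0], [1, 0, 0, -24, 0], [1, 0, 0, -36, 0], [1, 0, 0, -48, 0], [1, 0, 0, -60, 0]])

```text
time_s: 2.25
ee_pos: [0.5711, 0.0288, 0.0401]
eef_rot: [-0.453, -0.543, -0.453, 0.543]
wrist_force: [0.4, 0.1, 0.7]
opening: -0.0003
```

```bash
python3 - <<'E'
from h import *
print(env.read_state()["ee_pos"],env.read_state()["wrist_force"])
for n in ["wrist","side"]:
    im,d=env.get_image(n);np.savez(f"pics/{n}2.npz",im=im,d=d);
    if n=="side": im=cv2.resize(im[130:300,170:340],None,fx=3.5,fy=3.5,interpolation=2)
    cv2.imwrite(f"pics/{n}2.png",im[:,:,::-1])
E
```

```text
[0.57114575 0.02879974 0.04005806] [0.42306764 0.09195419 0.69114764]
```

View pics/wrist2.png

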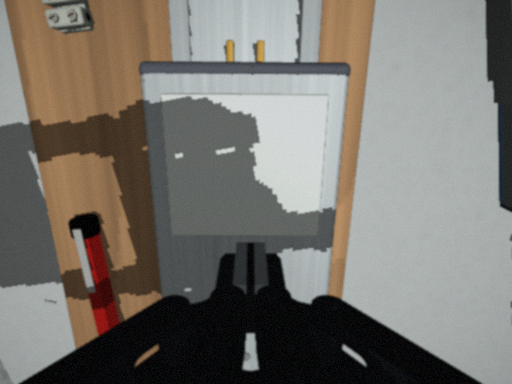

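View pics/side2.png

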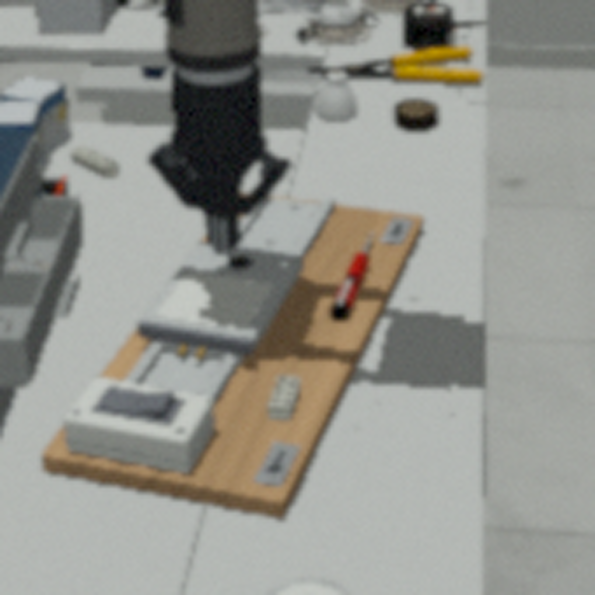

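```bash
python3 - <<'E'
from h import *
s=env.read_state();R,p=pose(s);print(p,s["wrist_force"],s["tau"])
z=np.load("pics/wrist2.npz");D=z["d"]
for uv in [(140,66),(348,68),(245,66),(250,245),(240,250),(262,250),(285,90),(215,245)]: print(uv,onz("wrist",uv,.047),dep("wrist",uv,D))
m=env.camera_model("side")
def pr(X):
    c=np.array(m["R"])@X+np.array(m["t"]);q=np.array(m["mtx"])@c;q=q[:2]/q[2];return q,(q-[170,130])*3.5
print(pr(p),pr(np.array([.5618,.004,.05])))
D=np.load("pics/side2.npz")["d"]
for c in [(222,250),(222,235),(238,262),(240,240)]: 
    uv=np.array(c)/3.5+[170,130];print(c,dep("side",uv,D))
E
```

```text
[0.57122521 0.02940579 0.0400827 ] [ 1.32183822  0.95040838 -0.15917333] [ 5.35654910e-01 -5.10721135e+01 -2.02850693e+01  8.75358609e-02
  1.80854072e-02  2.22915304e-01]
(140, 66) [0.5341 0.1265 0.047 ] [0.534  0.1266 0.0464]
(348, 68) [0.6333 0.1077 0.047 ] [0.6334 0.1077 0.0467]
(245, 66) [0.5842 0.1175 0.047 ] [0.5842 0.1176 0.0451]
(250, 245) [0.5694 0.0217 0.047 ] [0.5729 0.0408 0.0838]
(240, 250) [0.5631 0.0195 0.047 ] [0.5685 0.0415 0.0884]
(262, 250) [0.5757 0.0173 0.047 ] [0.5781 0.0402 0.089 ]
(285, 90) [0.6017 0.103  0.047 ] [0.6017 0.103  0.0469]
(215, 245) [0.5494 0.0253 0.047 ] [0.5493 0.0251 0.0465]
(array([233.81907747, 211.04588934]), array([223.36677114, 283.6606127 ])) (array([237.88142876, 204.39830724]), array([237.58500065, 260.39407535]))
(222, 250) [0.5691 0.0391 0.081 ]
(222, 235) [0.568  0.0417 0.0978]
(238, 262) [0.5616 0.0035 0.048 ]
(240, 240) [0.5544 0.0292 0.0863]
```

```bash
python3 - <<'E'
from h import *
R,p=pose()
z=np.load("pics/side2.npz");D=z["d"];im=z["im"]
for r in range(190,216,2):
  print(r,[(dep("side",(c,r),D).tolist(),int(im[r,c].sum())) for c in (233,234)])
T=np.array(env.camera_model("wrist")["tool_from_camera"]);K=np.array(env.camera_model("wrist")["mtx"])
for x in (0,-.02,-.04,-.06):
  c=np.linalg.inv(T)@[x,0,0,1];q=K@c[:3];print(x,q[:2]/q[2],c[2])
D=np.load("pics/wrist2.npz")["d"]
for r in range(200,300,8): print(r,(R.T@(dep("wrist",(250,r),D)-p)).round(4),(R.T@(dep("wrist",(242,r),D)-p)).round(4))
# side0/side1 fingertips open
s=np.load("pics/side0.npz")["im"]
cv2.imwrite("pics/s0c.png",cv2.resize(s[80:200,190:310],None,fx=4,fy=4)[:,:,::-1])
cv2.imwrite("pics/s2c.png",cv2.resize(im[150:250,190:290],None,fx=5.5,fy=5.5,interpolation=2)[:,:,::-1])
E
```

```text
190 [([0.5683, 0.0412, 0.1224], 77), ([0.5653, 0.0407, 0.1223], 73)]
192 [([0.5683, 0.0428, 0.1164], 159), ([0.5651, 0.0436, 0.117], 133)]
194 [([0.5686, 0.043, 0.1095], 239), ([0.5655, 0.0429, 0.1096], 222)]
196 [([0.5695, 0.0399, 0.1007], 244), ([0.5653, 0.0452, 0.1039], 211)]
198 [([0.5698, 0.0398, 0.0936], 231), ([0.5663, 0.0416, 0.0948], 222)]
200 [([0.5704, 0.038, 0.0854], 231), ([0.5667, 0.0411, 0.0874], 225)]
202 [([0.5704, 0.0396, 0.0792], 355), ([0.5677, 0.0378, 0.0783], 336)]
204 [([0.5793, -0.005, 0.0453], 506), ([0.5757, -0.0033, 0.0464], 452)]
206 [([0.5766, 0.0109, 0.0474], 355), ([0.5739, 0.0081, 0.0458], 314)]
208 [([0.5754, 0.0187, 0.0447], 279), ([0.5716, 0.0218, 0.0467], 299)]
210 [([0.5725, 0.0353, 0.0475], 337), ([0.5701, 0.0315, 0.0453], 338)]
212 [([0.5706, 0.0469, 0.0473], 344), ([0.5674, 0.0475, 0.0479], 337)]
214 [([0.5688, 0.058, 0.047], 330), ([0.5658, 0.0572, 0.0467], 339)]
0 [250.77260482 227.45801177] 0.1963803419102721
-0.02 [250.81859232 243.32665237] 0.17744240140177264
-0.04 [250.87556889 262.9872288 ] 0.15850446089327316
-0.06 [250.94800789 287.98333734] 0.1395665203847737
200 [-0.0077 -0.0004 -0.0201] [-0.0077 -0.0049 -0.02  ]
208 [-0.0067 -0.0005 -0.0149] [-0.0067 -0.0049 -0.015 ]
216 [-0.0074 -0.0005 -0.0105] [-0.0078 -0.0049 -0.0107]
224 [-0.0079 -0.0005 -0.0058] [-0.0083 -0.005  -0.006 ]
232 [-0.0076 -0.0005 -0.0007] [-0.0086 -0.005  -0.0012]
240 [-0.0062 -0.0004  0.0051] [-0.0061 -0.0051  0.0051]
248 [-0.0453 -0.0005 -0.0109] [-0.0459 -0.004  -0.0112]
256 [-0.0542 -0.0004 -0.0118] [-0.0531 -0.0039 -0.0112]
264 [-0.06   -0.0004 -0.0114] [-0.0593 -0.0036 -0.011 ]
272 [-0.0648 -0.0004 -0.0107] [-0.0659 -0.0035 -0.0115]
280 [-0.0714 -0.0004 -0.0115] [-0.0708 -0.0034 -0.0111]
288 [-0.0742 -0.0004 -0.0099] [-0.0739 -0.0034 -0.0097]
296 [-0.0738 -0.0004 -0.0061] [-0.0818 -0.0032 -0.0119]
```

View pics/s2c.png

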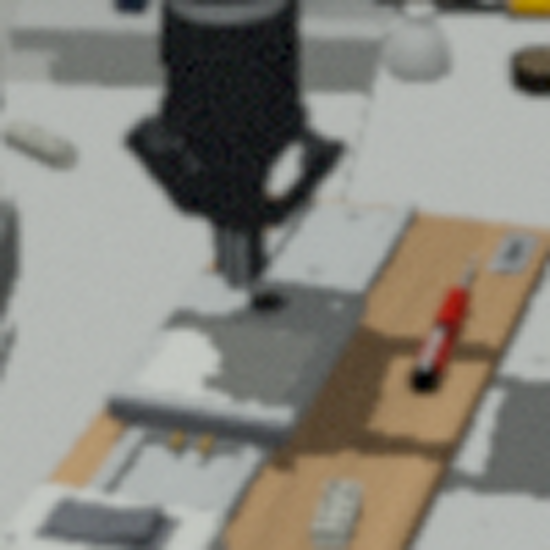

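The light has not moved. Depth in both views puts the shut fingertips about 40 mm behind the reported TCP (tip z ≈ 0.08), so they passed above the panel without touching it. The open-finger depth in the first wrist picture gives the same offset, about 52 mm including the 13 mm swing. I'll use tip = TCP − 40 mm along tool x, back off and come down again.

arm_command(plan=[[1, -15, -1, 15, 0], [1, -20, -2, 55, 0], [1, -20, -2, 95, 0], [1, -15, -2, 106, 0], [1, 0, -2, 106, 0]])

```text
time_s: 2.85
ee_pos: [0.5507, -0.0797, 0.042]
eef_rot: [0.453, 0.545, 0.45, -0.543]
wrist_force: [-0.1, 0.3, 0.3]
opening: 0.0
```

arm_command(plan=[[1, 20, 0, 0, 0], [1, 32, 0, 0, 0], [1, 38, 0, 0, 0], [1, 38, 0, 0, 0], [1, 38, 0, 0, 0]])

```text
time_s: 3.35
ee_pos: [0.5504, -0.0763, 0.0027]
eef_rot: [0.453, 0.543, 0.452, -0.543]
wrist_force: [0.3, 0.3, 0.7]
opening: -0.0002
```

```bash
python3 - <<'E'
from h import *
R,p=pose();print(p,env.read_state()["wrist_force"])
for n in ["wrist","side"]:
    im,d=env.get_image(n);np.savez(f"pics/{n}3.npz",im=im,d=d);
    if n=="side":
        for r in range(188,212,2): print(r,[(dep("side",(c,r),d).tolist()) for c in (237,239,241,243)])
        im=cv2.resize(im[150:250,190:290],None,fx=5.5,fy=5.5,interpolation=2)
    cv2.imwrite(f"pics/{n}3.png",im[:,:,::-1])
E
```

```text
[ 0.55035136 -0.07629824  0.00267357] [0.29777814 0.27880473 0.69906696]
188 [[0.5927, -0.166, 0.0169], [0.5861, -0.1702, 0.0149], [0.5625, -0.0732, 0.0682], [0.5541, -0.0628, 0.0741]]
190 [[0.59, -0.1491, 0.018], [0.5828, -0.1496, 0.018], [0.5629, -0.0738, 0.0602], [0.5542, -0.0622, 0.0669]]
192 [[0.5881, -0.1371, 0.0165], [0.5761, -0.1089, 0.0326], [0.5628, -0.0718, 0.0536], [0.5557, -0.0697, 0.0551]]
194 [[0.5848, -0.1166, 0.0199], [0.5751, -0.1019, 0.0286], [0.5706, -0.1166, 0.0206], [0.5556, -0.0678, 0.0485]]
196 [[0.5799, -0.0876, 0.0284], [0.5751, -0.1, 0.0217], [0.5689, -0.1048, 0.0193], [0.562, -0.1055, 0.0192]]
198 [[0.5776, -0.0729, 0.029], [0.5732, -0.0873, 0.021], [0.566, -0.086, 0.0221], [0.5598, -0.0906, 0.0199]]
200 [[0.571, -0.035, 0.0433], [0.5708, -0.0721, 0.022], [0.565, -0.0785, 0.0186], [0.5575, -0.0747, 0.0212]]
202 [[0.5679, -0.0158, 0.0471], [0.5617, -0.0182, 0.046], [0.5553, -0.0193, 0.0457], [0.5483, -0.0165, 0.0476]]
204 [[0.5648, 0.003, 0.0508], [0.5582, 0.0034, 0.0513], [0.5528, -0.0027, 0.048], [0.5466, -0.0049, 0.047]]
206 [[0.5646, 0.0056, 0.0448], [0.557, 0.0121, 0.0491], [0.5506, 0.0118, 0.0493], [0.545, 0.0063, 0.0463]]
208 [[0.562, 0.0216, 0.0471], [0.5557, 0.0207, 0.0469], [0.5495, 0.0197, 0.0467], [0.5437, 0.0161, 0.0448]]
210 [[0.5605, 0.0312, 0.0456], [0.5541, 0.0318, 0.0464], [0.5477, 0.0318, 0.0467], [0.5409, 0.0347, 0.0488]]
```

View pics/wrist3.png

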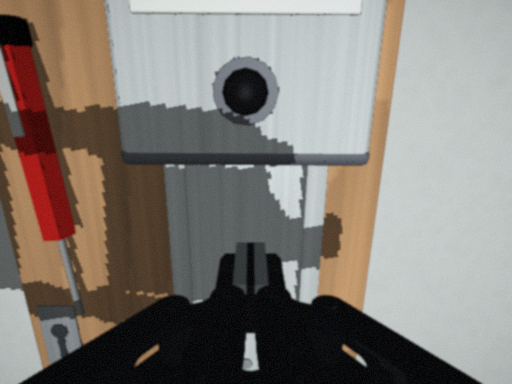

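View pics/side3.png

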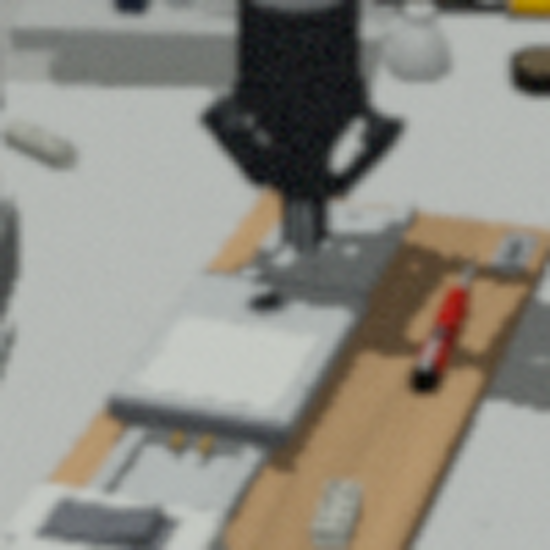

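The fingertips now sit behind the light (side crop 300,248) at z ≈ 0.043. I'll go down 6 mm more and push.

arm_command(plan=[[1, 6, -2, 0, 0], [1, 6, -2, -15, 0], [1, 6, -2, -30, 0], [1, 6, -2, -38, 0], [1, 6, -2, -45, 0]])

```text
time_s: 3.95
ee_pos: [0.5561, -0.0305, -0.0038]
eef_rot: [-0.453, -0.543, -0.453, 0.543]
wrist_force: [-1.0, -1.2, 0.9]
opening: -0.0001
```

arm_command(plan=[[1, 0, 0, -6, 0], [1, 0, 0, -12, 0], [1, 0, 0, -20, 0], [1, 0, 0, -30, 0], [1, 0, 0, -40, 0]])

```text
time_s: 4.45
ee_pos: [0.5635, 0.0083, -0.0038]
eef_rot: [0.453, 0.543, 0.452, -0.543]
wrist_force: [-0.8, -2.4, 0.4]
opening: 0.0003
```

```bash
python3 - <<'E'
from h import *
R,p=pose();print(p,env.read_state()["wrist_force"])
for n in ["wrist"]:
    im,d=env.get_image(n);np.savez(f"pics/{n}4.npz",im=im,d=d);
    cv2.imwrite(f"pics/{n}4.png",im[:,:,::-1])
E
```

```text
[ 0.56350603  0.00834306 -0.00382799] [-0.78827702 -2.38559246  0.39352633]
```

View pics/wrist4.png

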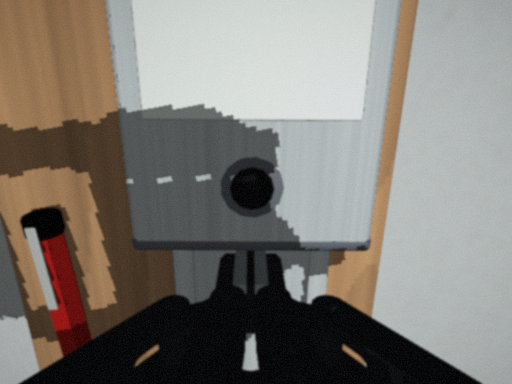

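The fingertips are now on the end face (row 245) with about 2.4 N, and the light is moving. About 40 mm remains.

arm_command(plan=[[1, 0, 0, -8, 0], [1, 0, 0, -16, 0], [1, 0, 0, -24, 0], [1, 0, 0, -30, 0], [1, 0, 0, -34, 0]])

```text
time_s: 5.0
ee_pos: [0.5697, 0.0418, -0.0038]
eef_rot: [0.453, 0.543, 0.453, -0.543]
wrist_force: [1.4, -1.3, -0.2]
opening: -0.0001
```

arm_command(plan=[[1, 0, 0, -2, 0], [1, 0, 0, -3, 0], [1, 0, 0, -4, 0], [1, 0, 0, -5, 0], [1, 0, 0, -5, 0]])

```text
time_s: 5.5
ee_pos: [0.5702, 0.0442, -0.0038]
eef_rot: [-0.453, -0.543, -0.452, 0.544]
wrist_force: [-0.7, -9.0, 0.4]
opening: 0.0002
```

arm_command(plan=[[1, 0, 0, -1, 0], [1, 0, 0, -2, 0], [1, 0, 0, -3, 0], [1, 0, 0, -3, 0]])

```text
time_s: 5.9
ee_pos: [0.5701, 0.0442, -0.0038]
eef_rot: [-0.454, -0.541, -0.451, 0.545]
wrist_force: [-3.2, -21.3, 3.1]
opening: 0.0002
```

Hard stop: 21 N and no motion. I'll back off, rise and check the gap.

arm_command(plan=[[1, 0, 0, 10, 0], [1, 0, 0, 30, 0], [1, -40, 0, 40, 0], [1, -85, 0, 40, 0], [1, -130, 0, 40, 0]])

```text
time_s: 6.4
ee_pos: [0.5629, 0.0096, 0.1272]
eef_rot: [-0.452, -0.543, -0.453, 0.544]
wrist_force: [1.1, 0.4, 0.7]
opening: -0.0
```

arm_command(plan=[[1, -30, 0, -20, 0], [1, -60, 0, -50, 0], [1, -60, 0, -70, 0], [1, -60, 0, -70, 0]])

```text
time_s: 6.8
ee_pos: [0.5766, 0.0811, 0.187]
eef_rot: [0.453, 0.544, 0.453, -0.542]
wrist_force: [0.4, -0.4, -0.6]
opening: -0.0005
```

```bash
python3 - <<'E'
from h import *
R,p=pose();print(p,env.read_state()["wrist_force"])
for n in ["wrist","side"]:
    im,d=env.get_image(n);np.savez(f"pics/{n}5.npz",im=im,d=d);
    if n=="side": im=cv2.resize(im[130:300,170:340],None,fx=3.5,fy=3.5,interpolation=2)
    cv2.imwrite(f"pics/{n}5.png",im[:,:,::-1])
E
```

```text
[0.57656113 0.0811015  0.18702117] [ 0.3888397  -0.35069959 -0.60623885]
```

View pics/wrist5.png

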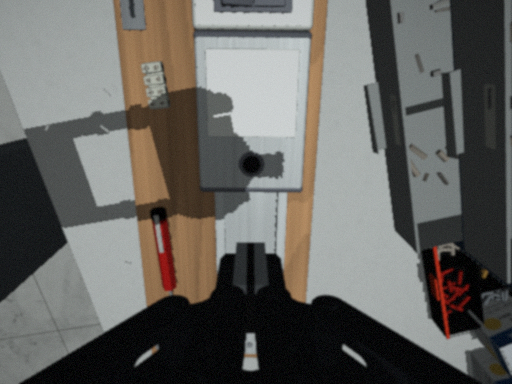

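View pics/side5.png

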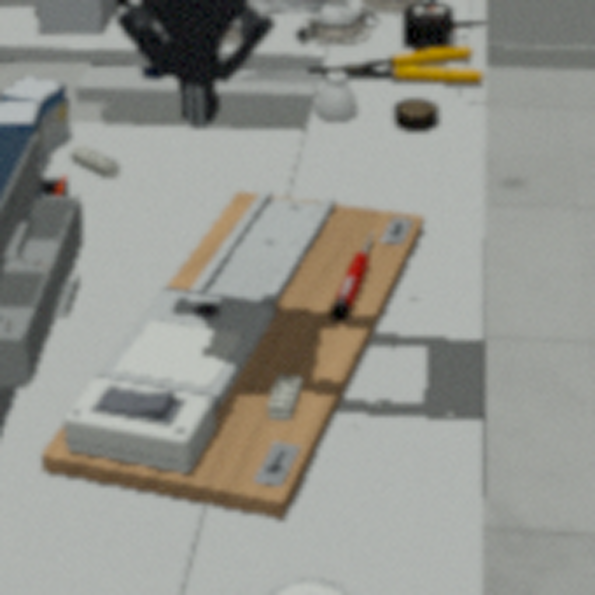

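The light now butts against the feed box (wrist row ~30) and the eye is at (251,163). The tester and terminal strip have not moved. Next I move ahead to see the rocker.

arm_command(plan=[[1, 0, 0, -40, 0], [1, 0, 0, -70, 0], [1, 0, 0, -70, 0], [1, 0, 0, -70, 0]])

```text
time_s: 7.3
ee_pos: [0.5884, 0.1468, 0.1851]
eef_rot: [-0.452, -0.542, -0.453, 0.544]
wrist_force: [0.5, 0.2, 0.0]
opening: -0.0
```

```bash
python3 - <<'E'
from h import *
D=np.load("pics/wrist5.npz")["d"]
P5=(pose()[0],np.array([.5766,.0811,.187]))
print("eye5",onz("wrist",(251,163),.05,P5))
R,p=pose();print(p)
im,d=env.get_image("wrist");np.savez("pics/wrist6.npz",im=im,d=d)
cv2.imwrite("pics/wrist6.png",cv2.resize(im[0:200,130:380],None,fx=3,fy=3,interpolation=2)[:,:,::-1])
E
```

```text
eye5 [0.5777 0.0862 0.05  ]
[0.5883977  0.14675677 0.1850862 ]
```

View pics/wrist6.png

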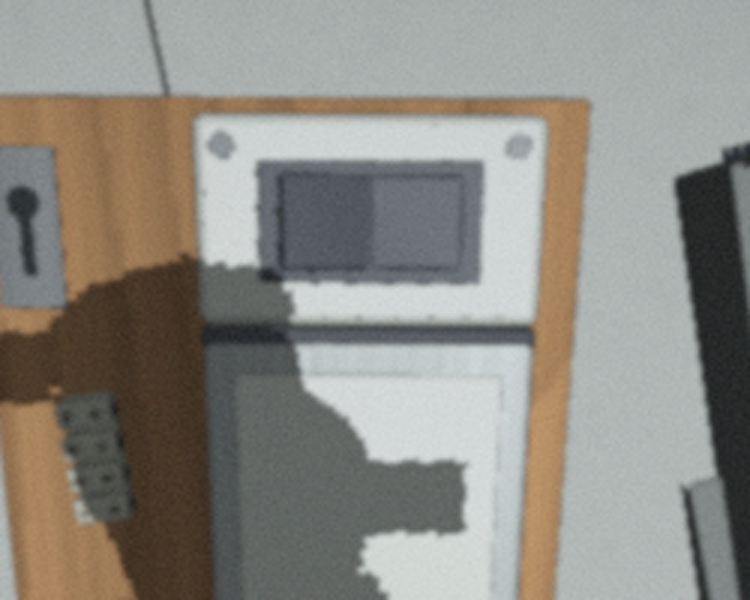

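```bash
python3 - <<'E'
from h import *
P=(pose()[0],np.array([.5884,.1468,.1851])); R,p=P
D=np.load("pics/wrist6.npz")["d"]
for c,z in [((303,218),.062),((373,220),.059),((278,218),.064),((465,218),.054),((200,325),.052),((540,325),.052),((205,118),.052),((545,122),.052)]:
    uv=(c[0]/3+130,c[1]/3);w=onz("wrist",uv,z,P);print(c,w,dep("wrist",uv,D,P),"tool mm",(R.T@(w-p)*1000).round(1))
E
```

```text
(303, 218) [0.5875 0.2364 0.062 ] [0.5875 0.2364 0.0607] tool mm [123.  -16.9 -88.1]
(373, 220) [0.6071 0.2323 0.059 ] [0.6071 0.2323 0.0557] tool mm [126.    3.1 -87.6]
(278, 218) [0.5807 0.2376 0.064 ] [0.5799 0.2379 0.0544] tool mm [121.1 -23.8 -88. ]
(465, 218) [0.6337 0.228  0.054 ] [0.6034 0.2287 0.3642] tool mm [131.   30.  -88.2]
(200, 325) [0.55   0.2122 0.052 ] [0.5442 0.2104 0.018 ] tool mm [133.1 -49.4 -57.5]
(540, 325) [0.6519 0.1936 0.052 ] [0.6572 0.1897 0.0175] tool mm [133.   54.2 -57.6]
(205, 118) [0.5648 0.2681 0.052 ] [0.5645 0.2683 0.05  ] tool mm [ 133.1  -45.  -115.1]
(545, 122) [0.6603 0.2495 0.052 ] [0.6606 0.2496 0.0501] tool mm [ 132.9   52.3 -114.1]
```

The rocker plate shows its raised half on the left (crop 303,218), and its height agrees with 62 mm. The feed box corners are 104 mm apart, as given. Moving over the press point.

arm_command(plan=[[1, 20, -9, -40, 0], [1, 55, -18, -80, 0], [1, 95, -18, -87, 0], [1, 130, -18, -87, 0], [1, 145, -18, -87, 0]])

```text
time_s: 7.85
ee_pos: [0.5845, 0.2344, 0.0369]
eef_rot: [-0.452, -0.541, -0.453, 0.546]
wrist_force: [-0.1, -0.0, 0.2]
opening: 0.0
```

```bash
python3 - <<'E'
from h import *
R,p=pose();print(p,env.read_state()["wrist_force"])
im,d=env.get_image("side");np.savez("pics/side7.npz",im=im,d=d)
cv2.imwrite("pics/side7.png",cv2.resize(im[180:280,160:300],None,fx=5.5,fy=5.5,interpolation=2)[:,:,::-1])
im,d=env.get_image("scene")
cv2.imwrite("pics/scene7.png",cv2.resize(im[110:230,150:300],None,fx=5,fy=5,interpolation=2)[:,:,::-1])
E
```

```text
[0.58446739 0.23439139 0.03691922] [-0.13918904 -0.00948364  0.23230478]
```

View pics/side7.png

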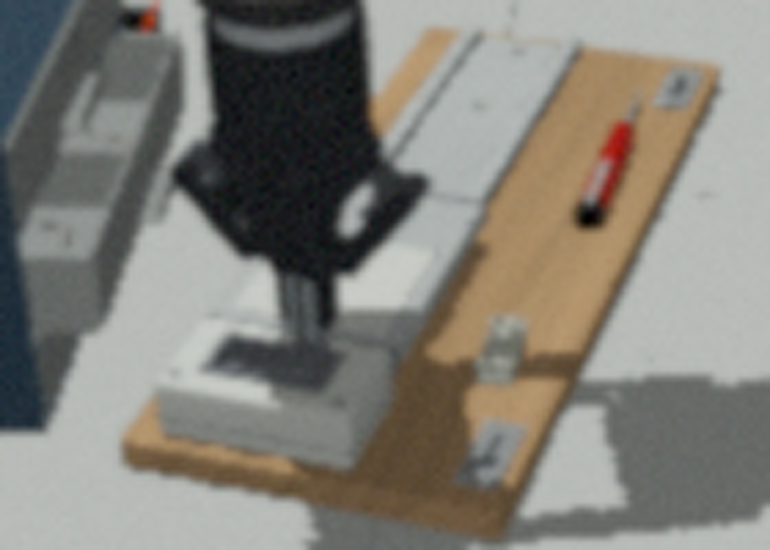

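View pics/scene7.png

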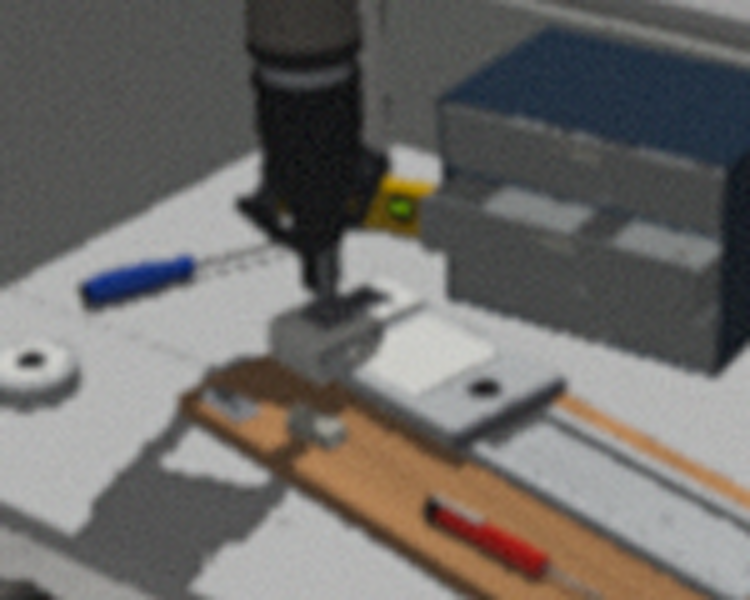

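The fingertips hang about 15 mm above the rocker's near half, clear of the drawer box. Pressing now.

arm_command(plan=[[1, 6, 0, 0, 0], [1, 12, 0, 0, 0], [1, 15, 0, 0, 0], [1, 17, 0, 0, 0], [1, 18, 0, 0, 0]])

```text
time_s: 8.45
ee_pos: [0.5868, 0.2362, 0.0236]
eef_rot: [0.453, 0.543, 0.453, -0.543]
wrist_force: [-1.4, 0.1, 2.8]
opening: -0.0003
```

arm_command(plan=[[1, 1, 0, 0, 0], [1, 2, 0, 0, 0], [1, 3, 0, 0, 0], [1, 4, 0, 0, 0], [1, 4, 0, 0, 0]])

```text
time_s: 8.95
ee_pos: [0.587, 0.2363, 0.019]
eef_rot: [0.453, 0.543, 0.453, -0.543]
wrist_force: [0.3, -0.3, 0.9]
opening: -0.0002
```

arm_command(plan=[[1, 1, 0, 0, 0], [1, 2, 0, 0, 0], [1, 3, 0, 0, 0], [1, 3, 0, 0, 0]])

```text
time_s: 9.35
ee_pos: [0.5872, 0.2364, 0.0186]
eef_rot: [0.453, 0.544, 0.452, -0.543]
wrist_force: [-6.5, -0.6, 16.9]
opening: 0.0
```

arm_command(plan=[[1, 1, 0, 0, 0], [1, 2, 0, 0, 0], [1, 3, 0, 0, 0], [1, 3, 0, 0, 0]])

```text
time_s: 9.75
ee_pos: [0.5874, 0.2364, 0.0183]
eef_rot: [0.453, 0.544, 0.452, -0.542]
wrist_force: [-14.1, -3.1, 34.1]
opening: -0.0003
```

Firm stop at 34 N. I'll lift away and look.

arm_command(plan=[[1, -15, 0, 0, 0], [1, -60, 0, 0, 0], [1, -110, 9, 30, 0], [1, -150, 18, 80, 0], [1, -170, 18, 90, 0]])

```text
time_s: 10.25
ee_pos: [0.5885, 0.1426, 0.1843]
eef_rot: [-0.453, -0.543, -0.452, 0.543]
wrist_force: [0.2, -0.2, -0.1]
opening: 0.0001
```

arm_command(plan=[[1, 0, 0, 0, 0], [1, 0, 0, 0, 0]])

```text
time_s: 10.45
ee_pos: [0.5889, 0.1439, 0.1837]
eef_rot: [0.453, 0.544, 0.452, -0.543]
wrist_force: [-0.2, 1.0, -0.4]
opening: 0.0001
```

```bash
python3 - <<'E'
from h import *
R,p=pose();print(p,env.read_state()["wrist_force"])
a,_=env.get_image("wrist")
im,d=env.get_image("side");np.savez("pics/side8.npz",im=im,d=d);np.savez("pics/wrist8.npz",im=a,d=_)
s=np.load("pics/side0.npz")["im"]
f=lambda i:cv2.resize(i[230:270,180:240],None,fx=6,fy=6,interpolation=2)
c=np.vstack([np.hstack([f(s),f(im)]),cv2.resize(a[0:120,130:380],(720,345),interpolation=2)])
cv2.imwrite("pics/chk8.png",c[:,:,::-1])
for r in (244,246):
    print([dep("side",(c,r),d)[2]-dep("side",(c,r),np.load("pics/side0.npz")["d"])[2] for c in range(198,222,2)])
E
```

```text
[0.58894    0.14386801 0.18371876] [-0.16273734  0.96133907 -0.44134346]
[np.float64(-0.0017000000000000001), np.float64(0.005199999999999996), np.float64(0.006199999999999997), np.float64(0.002799999999999997), np.float64(0.0013999999999999985), np.float64(0.001999999999999995), np.float64(0.002599999999999998), np.float64(-0.003599999999999999), np.float64(-0.007800000000000001), np.float64(-0.0046), np.float64(-0.007499999999999993), np.float64(0.002599999999999998)]
[np.float64(0.00020000000000000573), np.float64(-0.003599999999999999), np.float64(0.001799999999999996), np.float64(-0.0011999999999999997), np.float64(0.001899999999999999), np.float64(0.001899999999999999), np.float64(-0.0029999999999999957), np.float64(-0.0023999999999999994), np.float64(-0.008199999999999999), np.float64(-0.009399999999999999), np.float64(0.0022000000000000006), np.float64(-0.0003999999999999976)]
```

View pics/chk8.png

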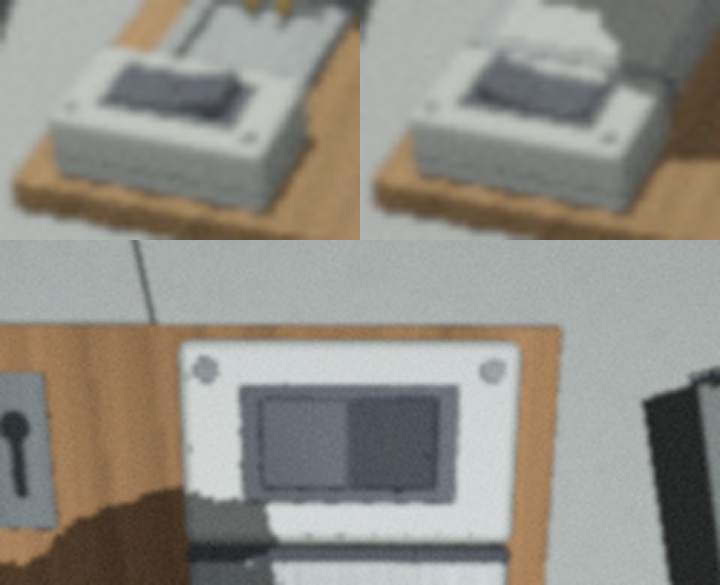

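The rocker has flipped: the near half is level and dark, and the far half is raised. The light is still flush with the box. Now over the eye at (0.578, 0.086), aiming for a tip height of about 0.083.

arm_command(plan=[[1, 20, 0, 30, 0], [1, 50, 0, 59, 0], [1, 90, 0, 59, 0], [1, 120, 0, 59, 0], [1, 135, 0, 59, 0]])

```text
time_s: 11.05
ee_pos: [0.5748, 0.0871, 0.0433]
eef_rot: [-0.451, -0.541, -0.455, 0.545]
wrist_force: [-0.4, -0.3, -0.2]
opening: -0.0004
```

```bash
python3 - <<'E'
from h import *
R,p=pose();print(p,env.read_state()["wrist_force"])
im,d=env.get_image("side");np.savez("pics/side9.npz",im=im,d=d)
b,e=env.get_image("scene")
for r in range(196,222,2): print(r,[dep("side",(c,r),d).tolist() for c in (229,231,233)])
A=cv2.resize(im[170:250,190:280],None,fx=4.4,fy=4.4,interpolation=2);B=cv2.resize(b[140:220,210:300],None,fx=4.4,fy=4.4,interpolation=2)
cv2.imwrite("pics/chk9.png",np.hstack([A,B])[:,:,::-1])
E
```

```text
[0.57475886 0.08708864 0.04334678] [-0.39076332 -0.25094881 -0.22158568]
196 [[0.5692, 0.1026, 0.136], [0.5639, 0.0995, 0.1345], [0.5583, 0.098, 0.134]]
198 [[0.5709, 0.0959, 0.1255], [0.564, 0.1006, 0.1285], [0.5591, 0.0954, 0.1258]]
200 [[0.571, 0.0971, 0.1194], [0.5651, 0.0967, 0.1195], [0.5604, 0.0903, 0.1161]]
202 [[0.5708, 0.0993, 0.1139], [0.5661, 0.0931, 0.1106], [0.5615, 0.0864, 0.1069]]
204 [[0.5717, 0.0968, 0.1057], [0.566, 0.0953, 0.1051], [0.5607, 0.0917, 0.1032]]
206 [[0.5715, 0.0992, 0.1003], [0.5672, 0.0907, 0.0954], [0.5626, 0.0836, 0.0914]]
208 [[0.5724, 0.0964, 0.0916], [0.5669, 0.0943, 0.0907], [0.5828, -0.0196, 0.0212]]
210 [[0.5727, 0.097, 0.0851], [0.568, 0.0899, 0.081], [0.5806, -0.0065, 0.0216]]
212 [[0.5922, 0.0039, 0.0196], [0.5851, 0.0061, 0.0214], [0.5786, 0.0059, 0.0216]]
214 [[0.5812, 0.0587, 0.0468], [0.5751, 0.0579, 0.0466], [0.5686, 0.0588, 0.0475]]
216 [[0.579, 0.0713, 0.0475], [0.5727, 0.0716, 0.0481], [0.5671, 0.0681, 0.0462]]
218 [[0.5754, 0.0901, 0.0525], [0.5706, 0.0838, 0.0487], [0.5648, 0.0816, 0.0477]]
220 [[0.5749, 0.0945, 0.0481], [0.5687, 0.0946, 0.0486], [0.5631, 0.0923, 0.0474]]
```

View pics/chk9.png

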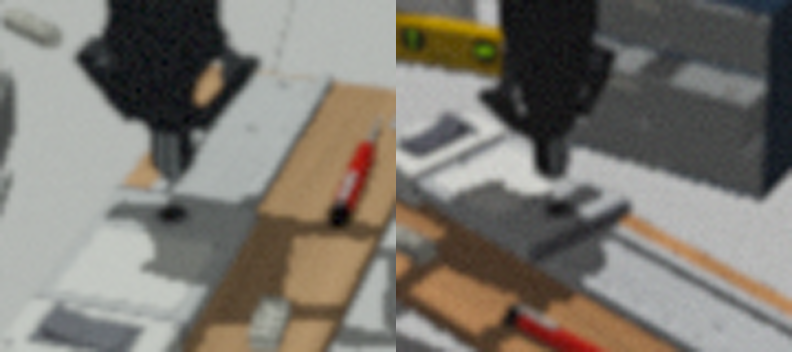

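arm_command(plan=[[1, 0, 0, 0, 0], [1, 0, 0, 0, 0], [1, 0, 0, 0, 0], [1, 0, 0, 0, 0], [1, 0, 0, 0, 0]])

```text
time_s: 11.65
ee_pos: [0.578, 0.0864, 0.0487]
eef_rot: [0.453, 0.544, 0.452, -0.543]
wrist_force: [-0.2, 0.6, -0.6]
opening: -0.0001
```

Settled right over the eye, with the tip about 34 mm above it. I'll lower 4 mm and hold for 3 s.

arm_command(plan=[[1, 2, 0, 0, 0], [1, 4, 0, 0, 0], [1, 4, 0, 0, 0], [1, 4, 0, 0, 0], [1, 4, 0, 0, 0]])

```text
time_s: 12.15
ee_pos: [0.5778, 0.0864, 0.0441]
eef_rot: [0.453, 0.543, 0.453, -0.543]
wrist_force: [-0.0, 1.1, 0.5]
opening: 0.0001
```

arm_command(plan=[[1, 0, 0, 0, 0], [1, 0, 0, 0, 0], [1, 0, 0, 0, 0], [1, 0, 0, 0, 0], [1, 0, 0, 0, 0]])

```text
time_s: 12.65
ee_pos: [0.5777, 0.0864, 0.0441]
eef_rot: [0.453, 0.543, 0.453, -0.543]
wrist_force: [-1.1, 0.5, 0.7]
opening: -0.0001
```

```bash
python3 - <<'E'
from h import *
R,p=pose();print(p,env.read_state()["wrist_force"])
im,d=env.get_image("side");np.savez("pics/side10.npz",im=im,d=d)
for r in range(202,222,1): print(r,[dep("side",(c,r),d).tolist() for c in (227,229,231)])
A=cv2.resize(im[180:240,195:270],None,fx=8,fy=8,interpolation=2)
cv2.imwrite("pics/chk10.png",A[:,:,::-1])
E
```

```text
[0.57774509 0.08638352 0.04412226] [-1.08274496  0.54523321  0.69597219]
202 [[0.5771, 0.0979, 0.1128], [0.5716, 0.0957, 0.1118], [0.566, 0.0939, 0.111]]
203 [[0.5776, 0.0964, 0.1085], [0.5718, 0.0954, 0.1082], [0.5668, 0.0905, 0.1056]]
204 [[0.5778, 0.0962, 0.105], [0.5722, 0.0944, 0.1042], [0.5664, 0.0933, 0.1039]]
205 [[0.5781, 0.0955, 0.1011], [0.5714, 0.0989, 0.1035], [0.5662, 0.0952, 0.1016]]
206 [[0.5777, 0.0984, 0.0995], [0.572, 0.0968, 0.0988], [0.5662, 0.0961, 0.0987]]
207 [[0.5784, 0.096, 0.0946], [0.572, 0.0979, 0.096], [0.5667, 0.0942, 0.0941]]
208 [[0.5792, 0.0929, 0.0892], [0.572, 0.0986, 0.093], [0.567, 0.0937, 0.0903]]
209 [[0.5788, 0.0957, 0.0874], [0.5727, 0.0957, 0.0878], [0.5884, -0.013, 0.021]]
210 [[0.5787, 0.0967, 0.0846], [0.5726, 0.0971, 0.0851], [0.5874, -0.007, 0.0209]]
211 [[0.5965, 0.0134, 0.0291], [0.5928, -0.0004, 0.0208], [0.587, -0.0045, 0.0186]]
212 [[0.596, 0.017, 0.0275], [0.5906, 0.0114, 0.0244], [0.5854, 0.0045, 0.0204]]
213 [[0.5884, 0.0539, 0.047], [0.5905, 0.0127, 0.0214], [0.5845, 0.01, 0.0201]]
214 [[0.5883, 0.0552, 0.0442], [0.5818, 0.0557, 0.0449], [0.5761, 0.0528, 0.0434]]
215 [[0.5868, 0.0628, 0.0454], [0.5797, 0.0668, 0.0483], [0.5735, 0.067, 0.0487]]
216 [[0.5856, 0.0696, 0.0461], [0.5793, 0.0698, 0.0466], [0.5734, 0.0678, 0.0457]]
217 [[0.5828, 0.0836, 0.0515], [0.576, 0.0867, 0.0539], [0.5707, 0.0826, 0.0515]]
218 [[0.5822, 0.0875, 0.0504], [0.5753, 0.0907, 0.0528], [0.5708, 0.0829, 0.0481]]
219 [[0.5821, 0.0886, 0.0475], [0.5754, 0.091, 0.0495], [0.5696, 0.0894, 0.0487]]
220 [[0.5816, 0.0917, 0.0459], [0.5745, 0.0966, 0.0495], [0.5689, 0.0936, 0.0479]]
221 [[0.5802, 0.0991, 0.0472], [0.3677, 1.095, 0.7046], [0.5682, 0.0982, 0.0474]]
```

View pics/chk10.png

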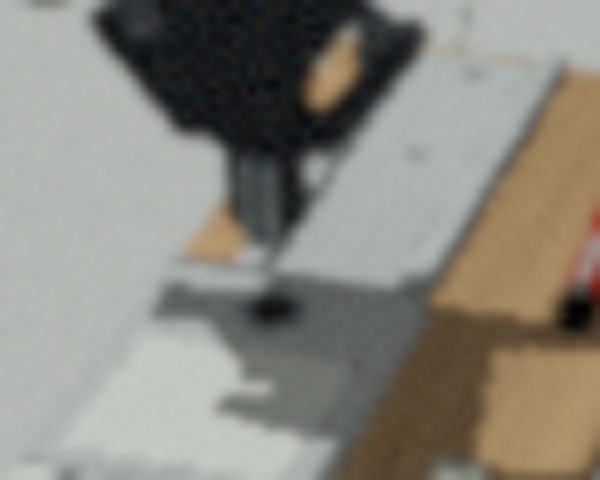

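The fingertips end at z ≈ 0.083, 30 mm above the eye. Holding.

arm_command(plan=[[1, 0, 0, 0, 0], [1, 0, 0, 0, 0], [1, 0, 0, 0, 0], [1, 0, 0, 0, 0], [1, 0, 0, 0, 0]])

```text
time_s: 13.2
ee_pos: [0.5777, 0.0864, 0.0441]
eef_rot: [-0.453, -0.543, -0.453, 0.543]
wrist_force: [-0.5, 0.2, -0.6]
opening: 0.0002
```

arm_command(plan=[[1, 0, 0, 0, 0], [1, 0, 0, 0, 0], [1, 0, 0, 0, 0], [1, 0, 0, 0, 0], [1, 0, 0, 0, 0]])

```text
time_s: 13.7
ee_pos: [0.5777, 0.0864, 0.0441]
eef_rot: [0.453, 0.543, 0.453, -0.543]
wrist_force: [0.3, -0.2, -0.0]
opening: 0.0
```

arm_command(plan=[[1, 0, 0, 0, 0], [1, 0, 0, 0, 0], [1, 0, 0, 0, 0], [1, 0, 0, 0, 0], [1, 0, 0, 0, 0]])

```text
time_s: 14.2
ee_pos: [0.5777, 0.0864, 0.0441]
eef_rot: [0.453, 0.543, 0.453, -0.543]
wrist_force: [0.2, 0.1, -0.6]
opening: -0.0004
```

arm_command(plan=[[1, 0, 0, 0, 0], [1, 0, 0, 0, 0], [1, 0, 0, 0, 0], [1, 0, 0, 0, 0], [1, 0, 0, 0, 0]])

```text
time_s: 14.7
ee_pos: [0.5777, 0.0864, 0.0441]
eef_rot: [0.453, 0.543, 0.453, -0.543]
wrist_force: [-1.3, -0.5, 0.4]
opening: 0.0
```

arm_command(plan=[[1, 0, 0, 0, 0], [1, 0, 0, 0, 0], [1, 0, 0, 0, 0], [1, 0, 0, 0, 0], [1, 0, 0, 0, 0]])

```text
time_s: 15.2
ee_pos: [0.5777, 0.0864, 0.0441]
eef_rot: [0.453, 0.543, 0.453, -0.543]
wrist_force: [0.5, -0.0, -0.7]
opening: -0.0
```

```bash
python3 - <<'E'
from h import *
R,p=pose();print(p)
im,d=env.get_image("side");b,e=env.get_image("wrist")
cv2.imwrite("pics/chk11.png",np.hstack([cv2.resize(im[180:250,180:270],(400,311)),cv2.resize(b,(400,311))])[:,:,::-1])
E
```

```text
[0.57773222 0.08640586 0.04412032]
```

View pics/chk11.png

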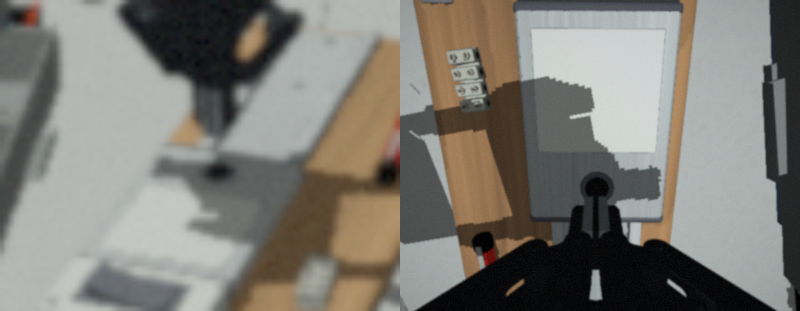

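The hold was steady for over 3 s, and the eye lies on the tool line. Withdrawing up and back.

arm_command(plan=[[1, -40, 0, 0, 0], [1, -85, 0, 0, 0], [1, -130, 0, 20, 0], [1, -175, 0, 60, 0], [1, -220, 0, 100, 0]])

```text
time_s: 15.8
ee_pos: [0.5617, 0.0009, 0.2508]
eef_rot: [0.453, 0.543, 0.453, -0.543]
wrist_force: [1.4, -0.6, -1.1]
opening: 0.0
```

arm_command(plan=[[1, -20, -10, 45, 0], [1, -20, -20, 80, 0], [1, -20, -20, 80, 0], [1, -20, -20, 80, 0], [1, -20, -20, 80, 0]])

```text
time_s: 16.3
ee_pos: [0.5282, -0.0729, 0.2686]
eef_rot: [0.453, 0.543, 0.453, -0.543]
wrist_force: [-0.4, -0.4, 1.0]
opening: -0.0002
```

```bash
python3 - <<'E'
from h import *
R,p=pose();s=env.read_state();print(p,s["wrist_force"],s["time_s"])
for n in ["side","scene"]:
    im,d=env.get_image(n);np.savez(f"pics/{n}12.npz",im=im,d=d)
    cr=im[170:330,140:320] if n=="side" else im[140:260,110:320]
    cv2.imwrite(f"pics/{n}12.png",cv2.resize(cr,None,fx=3.6,fy=3.6,interpolation=2)[:,:,::-1])
b=np.load("pics/side12.npz");D=b["d"]
# eye: darkest blob near expected
g=cv2.cvtColor(b["im"],cv2.COLOR_RGB2GRAY);m=np.zeros_like(g);m[205:230,215:245]=g[205:230,215:245]<55
n,l,st,c=cv2.connectedComponentsWithStats(m)
for i in range(1,n): print(st[i],onz("side",c[i],.05),dep("side",c[i],D))
E
```

```text
[ 0.5281659  -0.07293002  0.26859245] [-0.39592555 -0.43679188  1.02055198] 16.3
[227 218   4   2   6] [0.5774 0.0883 0.05  ] [0.577  0.0905 0.0514]
```

View pics/side12.png

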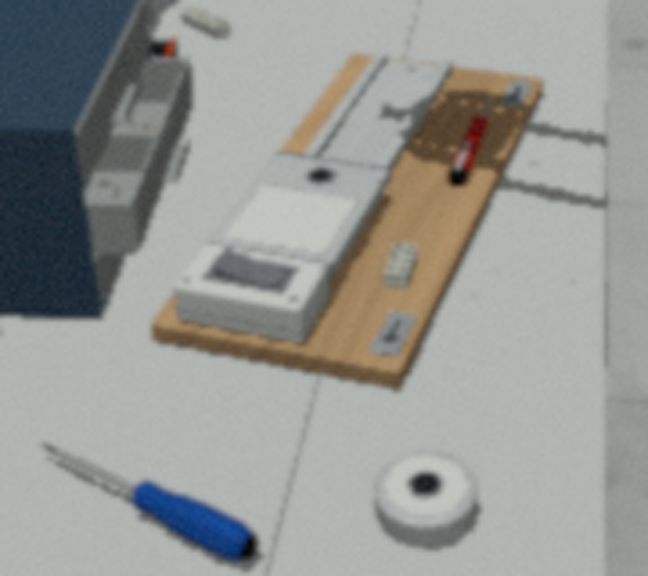

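View pics/scene12.png

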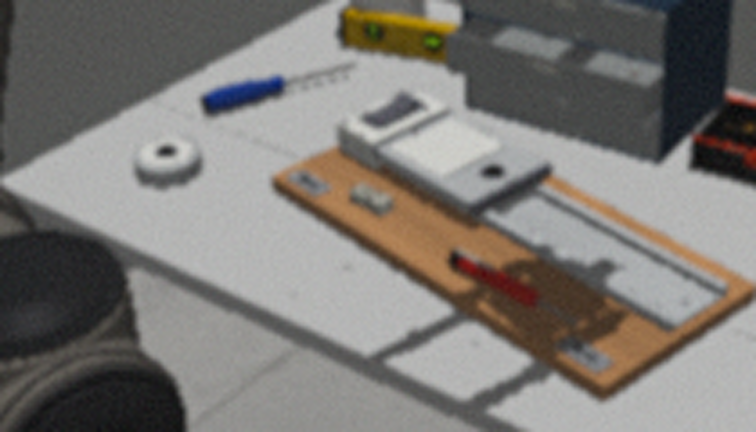

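The light is flush with the feed box, the rocker is on and the bystanders are in place. The hand is clear.

```bash
python3 -c "
from plant import env
print(env.finish_job())"
```

```text
the job is handed in; nothing more can be done
None
```

The job is done and handed in at about 16.5 s. The light is home and switched on, and the hand is clear.

- **Light home:** I pushed it with the shut fingers until it hit a hard stop, with 21 N and no further motion. The eye moved about 84 mm, and the overhead picture shows the light's edge against the feed box.
- **Rocker on:** I pressed the near half to a firm stop at 34 N. Pictures afterwards show that half level and the far half raised.
- **Eye:** I held the fingertips about 30 mm above it for more than 3 s without contact (wrist force stayed near 0–1 N), then withdrew. The pictures show no visible sign of the sensor waking, so I could not confirm that it did.
- **Bystanders:** the last pictures show the tester, terminal strip, screwdriver and round light where they were. The tape roll and bulb were outside that last close-up, but the arm never went near them.

**Fingertip offset:** depth in two views, and later the contact on the rocker, put the shut fingertips about 38–40 mm short of the reported TCP, which disagrees with the tool description. Because of this, my first push passed above the light, including briefly over its eye at about 27 mm, without touching anything. I corrected for the offset in every move after that. The 30 mm hold relies on these measured fingertips, not on the reported TCP.

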